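# Put the potted plants back on their own saucers

## Task

After dusting, the three little potted plants were put back on the wrong saucers. Stand each pot upright in the middle of the saucer of its own colour; every saucer is taken, but the cork mat is free for parking one on the way. Set the pots down gently, do not tip or drop them, and leave the remote control, the candle jar and the wooden bowl where they are.

Things in the scene. Friction and masses are not known exactly. Their poses are not given: they have to be found in the camera images.
- blue_pot: blue ceramic plant pot holding a round green ball cactus with a pink flower, rigid; 0.15 to 0.31 kg. Round straight-sided pot, 54 mm in diameter (50 mm at the foot), 58 mm high; the plant stands inside the rim's outline, up to 99 mm above the underside. Origin: centre of the underside, z up. At the start it stands on a saucer of another colour.
- white_pot: white ceramic plant pot holding a pale green leaf rosette, rigid; 0.15 to 0.31 kg. Round straight-sided pot, 54 mm in diameter (50 mm at the foot), 58 mm high; the plant stands inside the rim's outline, up to 86 mm above the underside. Origin: centre of the underside, z up. At the start it stands on a saucer of another colour.
- terracotta_pot: terracotta (orange-brown) plant pot holding upright green aloe-like spikes, rigid; 0.15 to 0.31 kg. Round straight-sided pot, 54 mm in diameter (50 mm at the foot), 58 mm high; the plant stands inside the rim's outline, up to 99 mm above the underside. Origin: centre of the underside, z up. At the start it stands on a saucer of another colour.
- blue_saucer: blue round saucer, 116 mm across the rim, 10 mm high, flat inner floor about 84 mm across and 5 mm above the table; it does not slide. Origin: centre of the underside, on the table. Pots of 54 mm stand on its inner floor. At the start a pot of another colour stands on it.
- white_saucer: white round saucer, 116 mm across the rim, 10 mm high, flat inner floor about 84 mm across and 5 mm above the table; it does not slide. Origin: centre of the underside, on the table. Pots of 54 mm stand on its inner floor. At the start a pot of another colour stands on it.
- terracotta_saucer: terracotta (orange-brown) round saucer, 116 mm across the rim, 10 mm high, flat inner floor about 84 mm across and 5 mm above the table; it does not slide. Origin: centre of the underside, on the table. Pots of 54 mm stand on its inner floor. At the start a pot of another colour stands on it.
- cork_mat: flat round tan cork mat, 110 mm in diameter, 5 mm thick, top 5 mm above the table; it does not slide. Empty at the start: the free spot for parking a pot on the way. Origin: centre of the underside, on the table.
- remote: bystander: black television remote control lying flat, 170 x 44 x 18 mm, length along its x. Origin: centre of the underside.
- candle_jar: bystander: closed amber glass candle jar with brass lid, 68 mm in diameter, 75 mm high. Origin: centre of the underside.
- wood_bowl: bystander: empty dark wooden bowl, 116 mm across the rim, 45 mm high. Origin: centre of the underside.

How it is judged:
By the outcome, as a careful person would: the job done as asked, in the order asked, and still so for the second after the job is handed in, with the robot touching nothing.
It also fails if it takes over 109 s, if anything falls off the work surface, if the arm or the gripper's body presses on something with over 40 N, if the wrist force passes 120 N, or if a joint passes its speed limit or range.

## Robot

A 6-joint arm with a two-finger parallel gripper is mounted at the origin on the work surface. World frame = base frame: x ahead of the robot, y to its left, z up, the work surface at z = 0. Lengths are in m, angles in rad, forces in N, time in s.
With the tool pointing down it reaches from about 0.35 to 0.775 m from the base axis. Payload 5.5 kg.
Tool frame: the origin (TCP) lies between the finger pads; the fingertips stand 22 mm ahead of it and the grasp point (between the pads) lies 3 mm ahead of it; z points along the fingers, y is the line along which they close (so a half turn about z gives the same grasp; the last joint's range is limited). The gripper opens to 85 mm and grips with 20 to 120 N. Pads are 22 mm wide; open, the fingers measure 114 mm over their backs; the gripper's body (76 mm by 85 mm) begins 54 mm behind the grasp point. The pads swing forward as they close: fully open they stand 13 mm farther back than shut.
Start: joints at [-1.341, 0.313, 0.046, 1.304, 0, 1.431], TCP at [0.208, -0.536, 0.253] pointing down, gripper open.
Joint ranges: [-2.76, 2.76], [-0.86, 1.69], [-1.03, 1.26], [-2.2, 2.34], [-1.47, 1.5], [-3.14, 3.14]. Speed limits (rad/s): [2.57, 2.57, 3.14, 3.14, 3.14, 3.14].

## Interface

Orientations are given as a unit quaternion [w, x, y, z].
In Python, from workcell import env, optics, order, get_state gives the robot as it stands (env), with the cameras (optics), the job (order) and the readings as plain functions.
- The arm moves only by the tool pendant, called after ">>>" as a command line: name --argument value ..., lists and objects as JSON in quotes. Schema: {"type":"object","properties":{"rows":{"type":"object","properties":{"offsets":{"type":"array","items":{"type":"array","items":{"type":"number"},"minItems":6,"maxItems":6},"minItems":1,"maxItems":8}},"additionalProperties":false,"required":["offsets"]},"aperture":{"type":"number"},"force":{"type":"number"},"only":{"type":"string"},"quiet":{"type":"boolean"},"lines":{"type":"string"}},"required":["rows"],"additionalProperties":false}. rows is an object whose key "offsets" holds a list of rows, 1 to 8 of them, each of 6 numbers: dx, dy, dz in m, then a rotation vector rx, ry, rz in rad; each row is the pose to reach, as a shift and turn from the pose commanded when the call began, along the tool's axes at that moment; what a row does not reach only later rows make up. A row lasts 1/8 s, in which the tool goes at most 0.0625 m and 0.188 rad, less where a joint would pass 70% of its speed; a pose out of reach is approached as far as the arm can. aperture is the finger opening in m, set as the call begins (left out keeps the last). The fingers move at their own pace and stop on an object; force is the grip in N (left out, the last holds). Time passes only in rows, so rows that do not move let the fingers close. The tool returns the time, the measured TCP pose, the force, the opening and the grip force at its end. only (a regular expression) keeps the lines of the reply that match it, lines (a string "A,B") keeps lines A to B, and quiet returns only ok. Input that does not fit is refused with a message, and nothing moves.
- get_state(): the state, without advancing time (a new reading comes with each control period).
- optics.read_camera(name): name is "side" or "top" or "wrist"; returns a dict with "image" (480x640x3 uint8, red, green, blue), "K" (3x3 intrinsics, pixels), "R" (3x3) and "t" (3): a world point X has camera coordinates R X + t. Camera axes: x right, y down, z forward; pixel columns grow to the right and rows downward; lengths in m; the calibration is good to about 2 mm. A picture is of the moment at which its call begins. There is no depth.
- order.hand_in(): hands the job in; it is judged then, once.
The state is a dict: "clock": time; "joint_pos": joint angles; "qvel": joint speeds; "tau": joint torques, N m; "tcp_pos": TCP position; "orientation": TCP orientation; "wrist_force": force on the tool from outside, world axes, zero at the start; "ft_torque": the same for the moment, N m; "finger_gap": finger opening in m; "grip_force": force on a finger pad.
Only numpy, scipy, OpenCV 4.12 (cv2) and the standard library are available. Lean on these libraries where they do the work, as an engineer would, in place of code of your own. Each camera call takes 0.05 s, during which the arm holds its last target. There are 200 camera calls.

## Working session

There is one attempt and no reset: what is moved stays moved. The work goes in short steps, Python scripts to look and compute and a tool call to move; the robot and the scene stay as the last step left them, time stands still between calls to the robot, and variables do not carry over. Pictures are saved under pics/ and viewed, at most 14 in all, crops included, and the job is handed in when it is done.

```bash
ls; mkdir -p pics
```

Run:
```python
from workcell import env, optics, order, get_state
import cv2,numpy as np,pickle
d={}
for n in("top","side"):
    c=optics.read_camera(n);d[n]=c;cv2.imwrite(f"pics/{n}0.png",c["image"][:,:,::-1]);print(n,c["K"],c["R"],c["t"])
pickle.dump(d,open("c0.pkl","wb"));s=get_state();print(s["clock"],s["tcp_pos"],s["orientation"])
```

```text
pics
workcell.py
top [[566.81062284   0.         323.12902219]
 [  0.         566.81062284 256.63446266]
 [  0.           0.           1.        ]] [[ 0.02368843 -0.99955942 -0.01788356]
 [-0.98539553 -0.02032797 -0.16906339]
 [ 0.16862537  0.02162723 -0.98544292]] [0.00767894 0.5386338  1.0679917 ]
side [[519.80197782   0.         316.44998496]
 [  0.         519.80197782 244.75320987]
 [  0.           0.           1.        ]] [[-0.9885005  -0.15098921 -0.00830789]
 [-0.10937985  0.75186602 -0.65017962]
 [ 0.10441653 -0.64179416 -0.75973511]] [0.51136915 0.07657287 1.1493283 ]
0.1 [ 0.2077145  -0.53572318  0.25250224] [-8.18275708e-04  9.82959479e-01  1.83820545e-01 -1.95021194e-05]
```

View pics/top0.png

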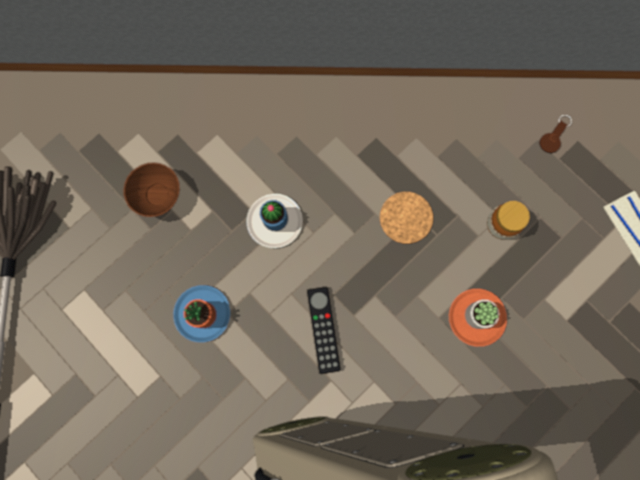

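View pics/side0.png

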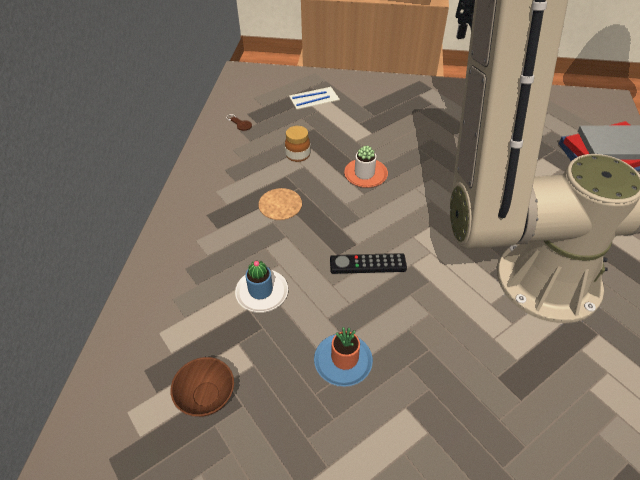

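Top view: bowl (152,190), blue pot on the white saucer (274,219), terracotta pot on the blue saucer (203,313), white pot on the terracotta saucer (478,317), cork mat (406,217), jar (512,218), remote (323,330). The side view agrees with this.

Create h.py:
```python
import cv2,numpy as np
from scipy.optimize import minimize
def back(c,uv,z):
    d=c["R"].T@np.linalg.solve(c["K"],[uv[0],uv[1],1]);o=-c["R"].T@c["t"]
    return (o+d*(z-o[2])/d[2])[:2]
def proj(c,X):
    p=(np.asarray(X)@c["R"].T+c["t"])@c["K"].T;return p[:,:2]/p[:,2:]
def mask(c,col):
    h,s,v=cv2.split(cv2.cvtColor(c["image"],cv2.COLOR_RGB2HSV))
    m={"blue":(h>95)&(h<125)&(s>100)&(v>50),"terracotta":((h<11)|(h>174))&(s>140)&(v>90),"white":(s<45)&(v>150),"cork":(h>8)&(h<20)&(s>95)&(v>130)}[col]
    return m.astype(np.uint8)
def comp(m,uv,R=45):
    w=np.zeros_like(m);cv2.circle(w,tuple(int(a) for a in uv),R,1,-1);m=m*w
    n,l,st,_=cv2.connectedComponentsWithStats(m);k=1+np.argmax(st[1:,4]);return (l==k).astype(np.uint8)
def hull(m): return cv2.convexHull(cv2.findNonZero(m))
T=np.linspace(0,2*np.pi,60)
def fit(c,m,circles,x0):
    "xy whose projected outline (circles r,z) best overlaps the hull of mask m"
    H=np.zeros((480*4,640*4),np.uint8);cv2.fillConvexPoly(H,(hull(m)*4+2),1)
    def f(x):
        P=np.vstack([proj(c,np.c_[x[0]+r*np.cos(T),x[1]+r*np.sin(T),0*T+z]) for r,z in circles])
        G=np.zeros_like(H);cv2.fillConvexPoly(G,cv2.convexHull((P*4+2).round().astype(np.int32)),1)
        return 1-(G&H).sum()/(G|H).sum()
    r=minimize(f,x0,method="Nelder-Mead",options=dict(initial_simplex=np.array(x0)+[[0,0],[.01,0],[0,.01]],xatol=1e-4))
    return r.x.round(4),round(1-r.fun,3)
SAU=[(.058,.010)];POT=[(.025,.005),(.027,.063)]
```

Run:
```python
import pickle;from h import *
d=pickle.load(open("c0.pkl","rb"))
S={"white":((274,219),(262,290)),"blue":((203,313),(343,360)),"terracotta":((478,317),(366,173)),"cork":((406,217),(280,204))}
P={"blue":((273,214),(259,283)),"terracotta":((199,313),(345,352)),"white":((486,314),(366,166))}
for k,v in S.items():
  for n,uv in zip(("top","side"),v):
    print("sau",k,n,fit(d[n],comp(mask(d[n],k),uv),[(.055,.005)] if k=="cork" else SAU,back(d[n],uv,.01)))
for k,v in P.items():
  for n,uv in zip(("top","side"),v):
    print("pot",k,n,fit(d[n],comp(mask(d[n],k),uv,25),POT,back(d[n],uv,.04)))
t=d["top"]
for n,uv,z in(("bowl",(152,190),.045),("jar",(513,214),.075),("rem",(318,289),.018),("rem",(330,371),.018)):print(n,back(t,uv,z))
a=[cv2.resize(t["image"][y-35:y+35,x-40:x+40],None,fx=5,fy=5) for x,y in((274,219),(203,313))]
a2=[cv2.resize(d[n]["image"][y-35:y+35,x-40:x+40],None,fx=5,fy=5) for n,x,y in(("top",478,317),("side",259,283))]
cv2.imwrite("pics/z.png",cv2.resize(np.vstack([np.hstack(a),np.hstack(a2)]),(680,595))[:,:,::-1])
```

```text
sau white top (array([0.6185, 0.1236]), np.float64(0.975))
sau white side (array([0.6194, 0.1259]), np.float64(0.944))
sau blue top (array([0.4267, 0.2611]), np.float64(0.896))
sau blue side (array([0.4256, 0.2626]), np.float64(0.889))
sau terracotta top (array([ 0.4294, -0.2899]), np.float64(0.947))
sau terracotta side (array([ 0.4299, -0.2874]), np.float64(0.891))
sau cork top (array([ 0.6318, -0.1475]), np.float64(0.985))
sau cork side (array([ 0.6326, -0.1446]), np.float64(0.98))
pot blue top (array([0.6082, 0.118 ]), np.float64(0.347))
pot blue side (array([0.6239, 0.1218]), np.float64(0.665))
pot terracotta top (array([0.421 , 0.2528]), np.float64(0.625))
pot terracotta side (array([0.422, 0.259]), np.float64(0.863))
pot white top (array([ 0.4317, -0.2844]), np.float64(0.585))
pot white side (array([ 0.4343, -0.2889]), np.float64(0.782))
bowl [0.66780694 0.3683142 ]
jar [ 0.62420866 -0.34478849]
rem [0.47737175 0.02891569]
rem [0.31747854 0.00149755]
```

View pics/z.png

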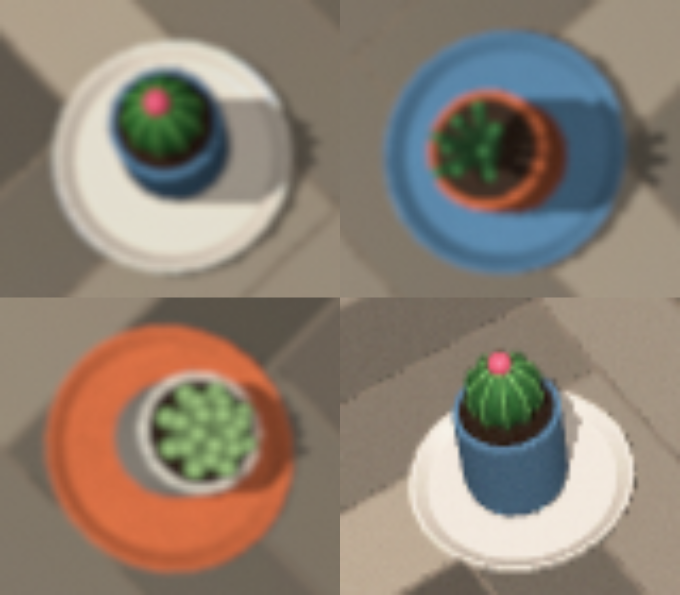

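Run:
```python
import pickle;from h import *
t=pickle.load(open("c0.pkl","rb"))["top"]
for n,uv,z in(("blueP",(272.6,212),.063),("terP",(197.9,313.5),.063),("whP",(484.6,313.8),.063),("blueS",(202.06,313.65),.01),("terS",(477.8,317.3),.01),("whS",(274.6,220.6),.01)):print(n,back(t,uv,z).round(4))
```

```text
blueP [0.6223 0.1206]
terP [0.4203 0.2557]
whP [ 0.432  -0.2889]
blueS [0.4237 0.2601]
terS [ 0.4288 -0.2892]
whS [0.6175 0.1219]
```

>>> pendant --rows '{"offsets": [[0,0,0,0,0,-0.18],[0,0,0,0,0,-0.36],[0,0,0,0,0,-0.54],[0,0,0,0,0,-0.72],[0,0,0,0,0,-0.9],[0,0,0,0,0,-1.08],[0,0,0,0,0,-1.2],[0,0,0,0,0,-1.2]]}' --aperture 0.085 --force 40

```text
clock: 1.1
tcp_pos: [0.2078, -0.5359, 0.2528]
orientation: [-0.0, 0.708, 0.706, 0.0]
wrist_force: [0.1, -0.3, -0.0]
finger_gap: 0.0852
grip_force: 0.0
```

```bash
python3 -c "
from workcell import env, optics, order, get_state;print(get_state()['orientation'])"
```

```text
[-3.85626225e-04  7.07933430e-01  7.06279015e-01  2.51501053e-04]
```

>>> pendant --rows '{"offsets": [[0.02,0.013,0,0,0,0],[0.06,0.04,0,0,0,0],[0.11,0.07,0,0,0,0],[0.16,0.1,0,0,0,0],[0.21,0.13,0,0,0,0],[0.26,0.165,0,0,0,0],[0.31,0.195,0,0,0,0],[0.33,0.207,0,0,0,0]]}'

```text
clock: 2.1
tcp_pos: [0.4157, -0.2023, 0.2534]
orientation: [-0.0, 0.707, 0.708, 0.0]
wrist_force: [0.4, -0.5, -0.2]
finger_gap: 0.0849
grip_force: 0.0
```

>>> pendant --rows '{"offsets": [[0.02,0.013,0,0,0,0],[0.06,0.04,0,0,0,0],[0.11,0.07,0,0,0,0],[0.16,0.1,0,0,0,0],[0.22,0.14,0,0,0,0],[0.28,0.18,0,0,0,0],[0.327,0.2075,0,0,0,0],[0.327,0.2075,0,0,0,0]]}'

```text
clock: 3.1
tcp_pos: [0.6231, 0.1249, 0.2523]
orientation: [-0.001, 0.706, 0.708, -0.0]
wrist_force: [-0.7, -0.1, -0.7]
finger_gap: 0.0851
grip_force: 0.0
```

Run:
```python
from h import *;from workcell import env, optics, order, get_state
c=optics.read_camera("wrist");im=c["image"].copy()
for x,y,z,r in((.6225,.121,.063,.027),(.6185,.1235,.01,.058)):
    cv2.polylines(im,[proj(c,np.c_[x+r*np.cos(T),y+r*np.sin(T),0*T+z]).round().astype(np.int32)],True,(255,255,0))
cv2.imwrite("pics/w1.png",im[:,:,::-1])
```

```text
(no output)
```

View pics/w1.png

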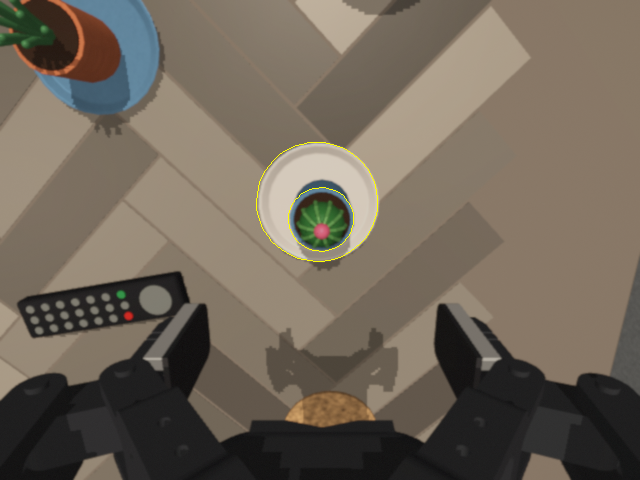

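The projected outlines land on the pot rim at (321,219) and the white saucer at (317,202), so the estimates hold.

>>> pendant --rows '{"offsets": [[0,0,0.03,0,0,0],[0,0,0.08,0,0,0],[0,0,0.11,0,0,0],[0,0,0.12,0,0,0],[0,0,0.12,0,0,0]]}'

```text
clock: 3.78
tcp_pos: [0.6224, 0.1198, 0.1336]
orientation: [-0.0, 0.708, 0.706, -0.0]
wrist_force: [-0.3, 0.5, 0.6]
finger_gap: 0.0849
grip_force: 0.0
```

```bash
python3 -c "
from workcell import env, optics, order, get_state;s=get_state();print(s['tcp_pos'],s['orientation'])"
```

```text
[0.62242232 0.11983201 0.133636  ] [-1.00738683e-04  7.07866353e-01  7.06346340e-01 -2.52612779e-04]
```

>>> pendant --rows '{"offsets": [[0.001,0,0.02,0,0,0],[0.001,0,0.045,0,0,0],[0.001,0,0.065,0,0,0],[0.001,0,0.073,0,0,0],[0.001,0,0.0755,0,0,0],[0.001,0,0.0755,0,0,0]]}'

```text
clock: 4.53
tcp_pos: [0.6238, 0.1214, 0.0589]
orientation: [0.001, 0.708, 0.707, 0.001]
wrist_force: [0.4, 0.8, 0.3]
finger_gap: 0.0849
grip_force: 0.0
```

>>> pendant --rows '{"offsets": [[0,0,0,0,0,0],[0,0,0,0,0,0],[0,0,0,0,0,0],[0,0,0,0,0,0],[0,0,0,0,0,0],[0,0,0,0,0,0]]}' --aperture 0.04 --force 35

```text
clock: 5.28
tcp_pos: [0.6234, 0.1214, 0.0588]
orientation: [0.0, 0.707, 0.707, 0.0]
wrist_force: [-1.6, -0.3, 6.0]
finger_gap: 0.0528
grip_force: 37.1
```

>>> pendant --rows '{"offsets": [[0,0,-0.005,0,0,0],[0,0,-0.02,0,0,0],[0,0,-0.04,0,0,0],[0,0,-0.055,0,0,0],[0,0,-0.06,0,0,0]]}'

```text
clock: 5.9
tcp_pos: [0.6238, 0.1214, 0.1193]
orientation: [0.001, 0.707, 0.707, 0.001]
wrist_force: [0.6, -0.3, -2.8]
finger_gap: 0.0531
grip_force: 37.4
```

>>> pendant --rows '{"offsets": [[-0.015,0,0,0,0,0],[-0.05,0.002,0,0,0,0],[-0.1,0.004,0,0,0,0],[-0.15,0.006,0,0,0,0],[-0.2,0.009,0,0,0,0],[-0.245,0.009,0,0,0,0],[-0.267,0.009,0,0,0,0],[-0.267,0.009,0,0,0,0]]}'

```text
clock: 6.9
tcp_pos: [0.631, -0.1477, 0.1169]
orientation: [-0.001, 0.709, 0.706, -0.0]
wrist_force: [0.3, 1.1, -2.0]
finger_gap: 0.0528
grip_force: 37.4
```

>>> pendant --rows '{"offsets": [[0,0,0.005,0,0,0],[0,0,0.02,0,0,0],[0,0,0.04,0,0,0],[0,0,0.052,0,0,0],[0,0,0.056,0,0,0],[0,0,0.056,0,0,0]]}'

```text
clock: 7.65
tcp_pos: [0.6317, -0.1453, 0.0616]
orientation: [-0.0, 0.707, 0.707, -0.0]
wrist_force: [0.2, 0.2, -3.4]
finger_gap: 0.0527
grip_force: 37.4
```

>>> pendant --rows '{"offsets": [[0,0,0.001,0,0,0],[0,0,0.002,0,0,0],[0,0,0.003,0,0,0],[0,0,0.003,0,0,0]]}'

```text
clock: 8.15
tcp_pos: [0.6317, -0.1457, 0.0589]
orientation: [0.0, 0.707, 0.707, -0.0]
wrist_force: [0.7, -0.2, -3.1]
finger_gap: 0.0525
grip_force: 37.4
```

>>> pendant --rows '{"offsets": [[0,0,0.0005,0,0,0],[0,0,0.001,0,0,0],[0,0,0.001,0,0,0]]}'

```text
clock: 8.52
tcp_pos: [0.6317, -0.1457, 0.0588]
orientation: [0.0, 0.707, 0.707, -0.0]
wrist_force: [-3.0, 0.8, 5.5]
finger_gap: 0.0528
grip_force: 38.1
```

>>> pendant --rows '{"offsets": [[0,0,0,0,0,0],[0,0,0,0,0,0],[0,0,0,0,0,0],[0,0,0,0,0,0]]}' --aperture 0.085

```text
clock: 9.02
tcp_pos: [0.6318, -0.1456, 0.0577]
orientation: [0.0, 0.707, 0.707, -0.0]
wrist_force: [-0.7, 0.5, 0.1]
finger_gap: 0.0848
grip_force: 0.0
```

>>> pendant --rows '{"offsets": [[0,0,-0.01,0,0,0],[0,0,-0.04,0,0,0],[0,0,-0.09,0,0,0],[0,0,-0.12,0,0,0],[0,0,-0.12,0,0,0]]}'

```text
clock: 9.65
tcp_pos: [0.6337, -0.1463, 0.182]
orientation: [0.003, 0.707, 0.707, 0.001]
wrist_force: [-0.1, 0.3, -0.3]
finger_gap: 0.085
grip_force: 0.0
```

>>> pendant --rows '{"offsets": [[-0.014,-0.02,0,0,0,0],[-0.04,-0.055,0,0,0,0],[-0.07,-0.1,0,0,0,0],[-0.1,-0.14,0,0,0,0],[-0.13,-0.18,0,0,0,0],[-0.143,-0.2,0,0,0,0],[-0.143,-0.2,0,0,0,0],[-0.143,-0.2,0,0,0,0]]}'

```text
clock: 10.65
tcp_pos: [0.4318, -0.288, 0.1774]
orientation: [-0.0, 0.707, 0.707, 0.0]
wrist_force: [0.5, -0.2, 0.8]
finger_gap: 0.0852
grip_force: 0.0
```

Run:
```python
from h import *;from workcell import env, optics, order, get_state
c=optics.read_camera("wrist");im=c["image"].copy()
for x,y,z,r in((.432,-.2889,.063,.027),(.4296,-.2887,.01,.058)):
    cv2.polylines(im,[proj(c,np.c_[x+r*np.cos(T),y+r*np.sin(T),0*T+z]).round().astype(np.int32)],True,(0,0,255))
cv2.imwrite("pics/w2.png",im[:,:,::-1])
c=optics.read_camera("top");cv2.imwrite("pics/t2.png",c["image"][120:400,130:560,::-1])
print(get_state()["tcp_pos"])
```

```text
[ 0.43223207 -0.28779032  0.17751451]
```

View pics/w2.png

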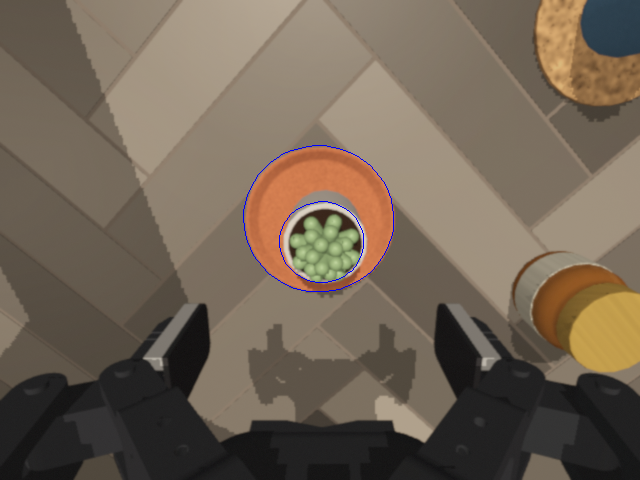

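View pics/t2.png

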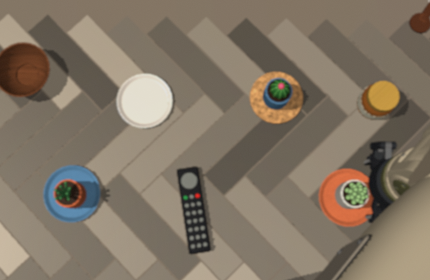

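Blue pot stands upright on the cork at crop (277,92). The white pot's rim is at wrist (326,242), 3 px right of my outline, so I'll shift x by +2 mm.

>>> pendant --rows '{"offsets": [[-0.001,0.002,0.02,0,0,0],[-0.001,0.002,0.05,0,0,0],[-0.001,0.002,0.08,0,0,0],[-0.001,0.002,0.105,0,0,0],[-0.001,0.002,0.12,0,0,0],[-0.001,0.002,0.1235,0,0,0],[-0.001,0.002,0.1235,0,0,0]]}'

```text
clock: 11.62
tcp_pos: [0.4341, -0.2895, 0.0547]
orientation: [0.0, 0.707, 0.707, 0.0]
wrist_force: [-0.2, -0.2, 0.5]
finger_gap: 0.0848
grip_force: 0.0
```

>>> pendant --rows '{"offsets": [[0,0,0,0,0,0],[0,0,0,0,0,0],[0,0,0,0,0,0],[0,0,0,0,0,0],[0,0,0,0,0,0],[0,0,0,0,0,0]]}' --aperture 0.04 --force 35

```text
clock: 12.38
tcp_pos: [0.434, -0.2899, 0.0554]
orientation: [0.001, 0.708, 0.707, -0.0]
wrist_force: [-1.2, 0.8, 5.6]
finger_gap: 0.053
grip_force: 36.5
```

>>> pendant --rows '{"offsets": [[0,0,-0.005,0,0,0],[0,0,-0.02,0,0,0],[0,0,-0.05,0,0,0],[0,0,-0.08,0,0,0],[0,0,-0.105,0,0,0],[0,0,-0.115,0,0,0]]}'

```text
clock: 13.12
tcp_pos: [0.4342, -0.29, 0.1714]
orientation: [0.002, 0.707, 0.707, 0.0]
wrist_force: [-0.7, -0.4, -3.8]
finger_gap: 0.0526
grip_force: 37.7
```

>>> pendant --rows '{"offsets": [[0.015,0.007,0,0,0,0],[0.045,0.02,0,0,0,0],[0.09,0.04,0,0,0,0],[0.135,0.06,0,0,0,0],[0.18,0.08,0,0,0,0],[0.225,0.1,0,0,0,0],[0.27,0.12,0,0,0,0],[0.3,0.134,0,0,0,0]]}'

```text
clock: 14.12
tcp_pos: [0.5673, 0.0138, 0.1677]
orientation: [-0.001, 0.707, 0.708, -0.001]
wrist_force: [0.2, -0.9, -2.6]
finger_gap: 0.0526
grip_force: 37.6
```

>>> pendant --rows '{"offsets": [[0.03,0.013,0,0,0,0],[0.065,0.028,0,0,0,0],[0.095,0.042,0.01,0,0,0],[0.11,0.049,0.04,0,0,0],[0.1135,0.05,0.07,0,0,0],[0.1135,0.05,0.095,0,0,0],[0.1135,0.05,0.108,0,0,0],[0.1135,0.05,0.11,0,0,0]]}'

```text
clock: 15.12
tcp_pos: [0.6166, 0.1243, 0.0577]
orientation: [-0.001, 0.707, 0.707, -0.001]
wrist_force: [-0.8, -0.6, -2.7]
finger_gap: 0.0529
grip_force: 37.6
```

```bash
sleep 0
```

>>> pendant --rows '{"offsets": [[0,0,0,0,0,0],[0,0,0,0,0,0]]}'

```text
clock: 15.38
tcp_pos: [0.6189, 0.1239, 0.0605]
orientation: [0.001, 0.708, 0.707, 0.001]
wrist_force: [0.4, -0.1, -2.3]
finger_gap: 0.053
grip_force: 37.6
```

>>> pendant --rows '{"offsets": [[0,0,0.001,0,0,0],[0,0,0.002,0,0,0],[0,0,0.003,0,0,0],[0,0,0.004,0,0,0],[0,0,0.0045,0,0,0],[0,0,0.0045,0,0,0]]}'

```text
clock: 16.12
tcp_pos: [0.618, 0.1239, 0.0555]
orientation: [0.0, 0.707, 0.707, 0.0]
wrist_force: [-3.1, -1.4, 5.9]
finger_gap: 0.0526
grip_force: 38.3
```

>>> pendant --rows '{"offsets": [[0,0,0.0005,0,0,0],[0,0,0.001,0,0,0],[0,0,0.001,0,0,0]]}'

```text
clock: 16.5
tcp_pos: [0.618, 0.1239, 0.0554]
orientation: [0.0, 0.707, 0.707, 0.0]
wrist_force: [-4.8, -0.6, 11.1]
finger_gap: 0.0527
grip_force: 38.9
```

>>> pendant --rows '{"offsets": [[0,0,0,0,0,0],[0,0,0,0,0,0],[0,0,0,0,0,0],[0,0,0,0,0,0]]}' --aperture 0.085

```text
clock: 17.0
tcp_pos: [0.618, 0.1239, 0.0535]
orientation: [-0.0, 0.707, 0.707, -0.0]
wrist_force: [-0.6, -0.1, 0.9]
finger_gap: 0.0848
grip_force: 0.0
```

>>> pendant --rows '{"offsets": [[0,0,-0.01,0,0,0],[0,0,-0.04,0,0,0],[0,0,-0.09,0,0,0],[0,0,-0.125,0,0,0],[0,0,-0.125,0,0,0]]}'

```text
clock: 17.62
tcp_pos: [0.6203, 0.1241, 0.1834]
orientation: [0.003, 0.707, 0.707, 0.003]
wrist_force: [0.5, -0.2, -0.4]
finger_gap: 0.085
grip_force: 0.0
```

>>> pendant --rows '{"offsets": [[0.014,-0.02,0,0,0,0],[0.04,-0.055,0,0,0,0],[0.07,-0.1,0,0,0,0],[0.1,-0.14,0,0,0,0],[0.123,-0.18,0,0,0,0],[0.133,-0.1975,0,0,0,0],[0.133,-0.1975,0,0,0,0],[0.133,-0.1975,0,0,0,0]]}'

```text
clock: 18.62
tcp_pos: [0.4217, 0.2569, 0.1787]
orientation: [0.0, 0.708, 0.707, 0.0]
wrist_force: [0.8, -0.3, -0.9]
finger_gap: 0.085
grip_force: 0.0
```

Run:
```python
from h import *;from workcell import env, optics, order, get_state
c=optics.read_camera("wrist");im=c["image"].copy()
for x,y,z,r in((.4205,.2565,.063,.027),(.4255,.2612,.01,.058)):
    cv2.polylines(im,[proj(c,np.c_[x+r*np.cos(T),y+r*np.sin(T),0*T+z]).round().astype(np.int32)],True,(255,255,0))
cv2.imwrite("pics/w3.png",im[:,:,::-1])
print(get_state()["tcp_pos"])
```

```text
[0.42188337 0.25671946 0.17870336]
```

View pics/w3.png

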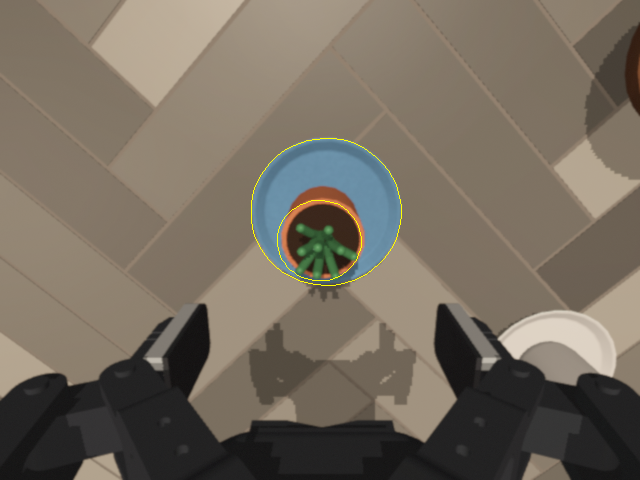

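Terracotta rim is centred at wrist (323,239), about 4 px right of the outline at (319,240), so x is about 0.423. The blue saucer outline matches.

>>> pendant --rows '{"offsets": [[0,0.001,0.02,0,0,0],[0,0.001,0.05,0,0,0],[0,0.001,0.08,0,0,0],[0,0.001,0.105,0,0,0],[0,0.001,0.118,0,0,0],[0,0.001,0.1207,0,0,0],[0,0.001,0.1207,0,0,0]]}'

```text
clock: 19.55
tcp_pos: [0.4224, 0.2571, 0.0586]
orientation: [0.0, 0.708, 0.707, 0.0]
wrist_force: [0.0, 0.2, 0.8]
finger_gap: 0.0851
grip_force: 0.0
```

>>> pendant --rows '{"offsets": [[0,0,0,0,0,0],[0,0,0,0,0,0],[0,0,0,0,0,0],[0,0,0,0,0,0],[0,0,0,0,0,0],[0,0,0,0,0,0]]}' --aperture 0.04 --force 35

```text
clock: 20.3
tcp_pos: [0.4223, 0.2574, 0.0592]
orientation: [0.0, 0.707, 0.707, 0.001]
wrist_force: [-2.1, -1.5, 5.5]
finger_gap: 0.0529
grip_force: 36.4
```

>>> pendant --rows '{"offsets": [[0,0,-0.005,0,0,0],[0,0,-0.02,0,0,0],[0,0,-0.05,0,0,0],[0,0,-0.08,0,0,0],[0,0,-0.105,0,0,0],[0,0,-0.115,0,0,0]]}'

```text
clock: 21.05
tcp_pos: [0.4224, 0.2575, 0.1753]
orientation: [0.001, 0.707, 0.707, 0.001]
wrist_force: [0.2, 0.1, -1.2]
finger_gap: 0.0528
grip_force: 37.2
```

>>> pendant --rows '{"offsets": [[-0.015,0,0,0,0,0],[-0.045,0,0,0,0,0],[-0.085,0,0,0,0,0],[-0.125,0.002,0,0,0,0],[-0.165,0.003,0,0,0,0],[-0.205,0.003,0,0,0,0],[-0.245,0.003,0,0,0,0],[-0.285,0.003,0,0,0,0]]}'

```text
clock: 22.05
tcp_pos: [0.4227, -0.0296, 0.1718]
orientation: [-0.001, 0.708, 0.707, -0.001]
wrist_force: [0.1, -1.0, -1.6]
finger_gap: 0.053
grip_force: 37.2
```

>>> pendant --rows '{"offsets": [[-0.04,0,0,0,0,0],[-0.08,0,0,0,0,0],[-0.12,0.002,0,0,0,0],[-0.16,0.004,0,0,0,0],[-0.2,0.004,0,0,0,0],[-0.235,0.004,0,0,0,0],[-0.255,0.004,0,0,0,0],[-0.261,0.004,0,0,0,0]]}'

```text
clock: 23.05
tcp_pos: [0.4272, -0.2895, 0.1722]
orientation: [-0.001, 0.708, 0.706, 0.0]
wrist_force: [-0.5, 0.3, -1.9]
finger_gap: 0.0527
grip_force: 37.2
```

>>> pendant --rows '{"offsets": [[0,0,0,0,0,0],[0,0,0,0,0,0]]}'

```text
clock: 23.3
tcp_pos: [0.428, -0.2877, 0.173]
orientation: [-0.0, 0.707, 0.707, 0.0]
wrist_force: [0.3, 0.4, -2.0]
finger_gap: 0.0528
grip_force: 37.2
```

>>> pendant --rows '{"offsets": [[-0.001,0.0015,0.015,0,0,0],[-0.001,0.0015,0.045,0,0,0],[-0.001,0.0015,0.075,0,0,0],[-0.001,0.0015,0.098,0,0,0],[-0.001,0.0015,0.108,0,0,0],[-0.001,0.0015,0.11,0,0,0],[-0.001,0.0015,0.11,0,0,0]]}'

```text
clock: 24.18
tcp_pos: [0.43, -0.2901, 0.0637]
orientation: [0.001, 0.707, 0.707, -0.0]
wrist_force: [-1.1, 0.5, -1.0]
finger_gap: 0.0528
grip_force: 37.2
```

>>> pendant --rows '{"offsets": [[0,0,0.001,0,0,0],[0,0,0.002,0,0,0],[0,0,0.003,0,0,0],[0,0,0.003,0,0,0]]}'

```text
clock: 24.68
tcp_pos: [0.4295, -0.2899, 0.0601]
orientation: [0.0, 0.707, 0.707, -0.0]
wrist_force: [0.2, 0.0, -1.8]
finger_gap: 0.0527
grip_force: 37.2
```

>>> pendant --rows '{"offsets": [[0,0,0.0005,0,0,0],[0,0,0.001,0,0,0],[0,0,0.001,0,0,0]]}'

```text
clock: 25.05
tcp_pos: [0.4296, -0.2899, 0.0592]
orientation: [0.0, 0.707, 0.707, -0.0]
wrist_force: [-1.6, -0.2, 0.2]
finger_gap: 0.0527
grip_force: 37.3
```

>>> pendant --rows '{"offsets": [[0,0,0.0005,0,0,0],[0,0,0.0005,0,0,0]]}'

```text
clock: 25.3
tcp_pos: [0.4296, -0.29, 0.0592]
orientation: [0.0, 0.707, 0.707, -0.0]
wrist_force: [-1.8, 1.6, 4.7]
finger_gap: 0.0526
grip_force: 37.8
```

>>> pendant --rows '{"offsets": [[0,0,0,0,0,0],[0,0,0,0,0,0],[0,0,0,0,0,0],[0,0,0,0,0,0]]}' --aperture 0.085

```text
clock: 25.8
tcp_pos: [0.4296, -0.2899, 0.0585]
orientation: [0.0, 0.707, 0.707, -0.0]
wrist_force: [0.7, -0.4, 0.3]
finger_gap: 0.0848
grip_force: 0.0
```

>>> pendant --rows '{"offsets": [[0,0,-0.01,0,0,0],[0,0,-0.04,0,0,0],[0,0,-0.09,0,0,0],[0,0,-0.12,0,0,0],[0,0,-0.12,0,0,0]]}'

```text
clock: 26.42
tcp_pos: [0.4311, -0.2913, 0.1821]
orientation: [0.003, 0.707, 0.707, 0.0]
wrist_force: [0.3, -0.0, 0.1]
finger_gap: 0.0849
grip_force: 0.0
```

>>> pendant --rows '{"offsets": [[0.014,0.02,0,0,0,0],[0.04,0.055,0,0,0,0],[0.07,0.1,0,0,0,0],[0.1,0.14,0,0,0,0],[0.13,0.18,0,0,0,0],[0.144,0.202,0,0,0,0],[0.144,0.202,0,0,0,0],[0.144,0.202,0,0,0,0]]}'

```text
clock: 27.42
tcp_pos: [0.6307, -0.1461, 0.1776]
orientation: [-0.001, 0.707, 0.707, -0.001]
wrist_force: [0.0, -0.3, -0.2]
finger_gap: 0.0851
grip_force: 0.0
```

Run:
```python
from h import *;from workcell import env, optics, order, get_state
c=optics.read_camera("wrist");im=c["image"].copy()
for x,y,z,r in((.6317,-.1457,.063,.027),(.632,-.146,.005,.055)):
    cv2.polylines(im,[proj(c,np.c_[x+r*np.cos(T),y+r*np.sin(T),0*T+z]).round().astype(np.int32)],True,(255,255,0))
cv2.imwrite("pics/w4.png",im[:,:,::-1])
print(get_state()["tcp_pos"])
```

```text
[ 0.63060451 -0.14652125  0.17792557]
```

View pics/w4.png

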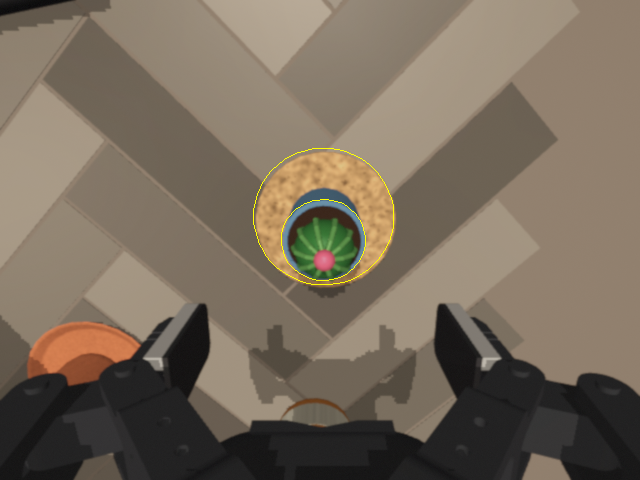

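Blue pot stands in the middle of the cork, rim at (323,240), matching the outline. Grasp it now.

>>> pendant --rows '{"offsets": [[0.001,0.001,0.02,0,0,0],[0.001,0.001,0.05,0,0,0],[0.001,0.001,0.08,0,0,0],[0.001,0.001,0.105,0,0,0],[0.001,0.001,0.117,0,0,0],[0.001,0.001,0.1198,0,0,0],[0.001,0.001,0.1198,0,0,0]]}'

```text
clock: 28.35
tcp_pos: [0.6331, -0.1456, 0.0597]
orientation: [0.001, 0.708, 0.707, 0.0]
wrist_force: [-0.3, -0.5, -0.2]
finger_gap: 0.0847
grip_force: 0.0
```

>>> pendant --rows '{"offsets": [[0,0,0,0,0,0],[0,0,0,0,0,0],[0,0,0,0,0,0],[0,0,0,0,0,0],[0,0,0,0,0,0],[0,0,0,0,0,0]]}' --aperture 0.04 --force 35

```text
clock: 29.1
tcp_pos: [0.6332, -0.1453, 0.0601]
orientation: [0.001, 0.707, 0.707, 0.0]
wrist_force: [-0.2, 0.4, 6.3]
finger_gap: 0.0526
grip_force: 36.9
```

>>> pendant --rows '{"offsets": [[0,0,-0.005,0,0,0],[0,0,-0.02,0,0,0],[0,0,-0.05,0,0,0],[0,0,-0.08,0,0,0],[0,0,-0.105,0,0,0],[0,0,-0.115,0,0,0]]}'

```text
clock: 29.85
tcp_pos: [0.6336, -0.1454, 0.1762]
orientation: [0.002, 0.707, 0.707, 0.001]
wrist_force: [-0.1, 0.2, -4.7]
finger_gap: 0.0527
grip_force: 37.6
```

>>> pendant --rows '{"offsets": [[0.015,-0.007,0,0,0,0],[0.045,-0.022,0,0,0,0],[0.085,-0.043,0,0,0,0],[0.125,-0.063,0,0,0,0],[0.165,-0.084,0,0,0,0],[0.205,-0.105,0,0,0,0],[0.245,-0.125,0,0,0,0],[0.285,-0.145,0,0,0,0]]}'

```text
clock: 30.85
tcp_pos: [0.4852, 0.1418, 0.1723]
orientation: [-0.001, 0.707, 0.707, -0.001]
wrist_force: [0.5, 0.9, -3.0]
finger_gap: 0.0528
grip_force: 37.6
```

>>> pendant --rows '{"offsets": [[0.035,-0.018,0,0,0,0],[0.07,-0.036,0,0,0,0],[0.1,-0.052,0,0,0,0],[0.117,-0.06,0,0,0,0],[0.1218,-0.0627,0,0,0,0],[0.1218,-0.0627,0,0,0,0],[0.1218,-0.0627,0,0,0,0]]}'

```text
clock: 31.72
tcp_pos: [0.4255, 0.2613, 0.1734]
orientation: [0.0, 0.708, 0.706, -0.0]
wrist_force: [-0.9, 0.1, -3.1]
finger_gap: 0.0525
grip_force: 37.6
```

>>> pendant --rows '{"offsets": [[0,0,0.015,0,0,0],[0,0,0.045,0,0,0],[0,0,0.075,0,0,0],[0,0,0.098,0,0,0],[0,0,0.107,0,0,0],[0,0,0.109,0,0,0],[0,0,0.109,0,0,0]]}'

```text
clock: 32.6
tcp_pos: [0.426, 0.262, 0.0653]
orientation: [0.0, 0.708, 0.707, 0.0]
wrist_force: [0.4, -0.6, -2.6]
finger_gap: 0.0528
grip_force: 37.6
```

>>> pendant --rows '{"offsets": [[0,0,0.001,0,0,0],[0,0,0.002,0,0,0],[0,0,0.003,0,0,0],[0,0,0.003,0,0,0]]}'

```text
clock: 33.1
tcp_pos: [0.4254, 0.2619, 0.0618]
orientation: [0.0, 0.707, 0.707, -0.0]
wrist_force: [0.1, -0.5, -2.6]
finger_gap: 0.0529
grip_force: 37.6
```

>>> pendant --rows '{"offsets": [[0,0,0.0005,0,0,0],[0,0,0.001,0,0,0],[0,0,0.001,0,0,0]]}'

```text
clock: 33.48
tcp_pos: [0.4254, 0.2618, 0.0607]
orientation: [0.0, 0.707, 0.707, -0.0]
wrist_force: [0.6, 0.2, -2.9]
finger_gap: 0.0527
grip_force: 37.6
```

>>> pendant --rows '{"offsets": [[0,0,0.0005,0,0,0],[0,0,0.001,0,0,0],[0,0,0.001,0,0,0]]}'

```text
clock: 33.85
tcp_pos: [0.4255, 0.2619, 0.0601]
orientation: [0.0, 0.707, 0.707, 0.0]
wrist_force: [-0.7, 0.1, 1.8]
finger_gap: 0.0531
grip_force: 38.0
```

>>> pendant --rows '{"offsets": [[0,0,0.0003,0,0,0],[0,0,0.0003,0,0,0]]}'

```text
clock: 34.1
tcp_pos: [0.4255, 0.2619, 0.06]
orientation: [0.0, 0.707, 0.707, 0.0]
wrist_force: [-1.6, -0.9, 6.2]
finger_gap: 0.0525
grip_force: 38.4
```

>>> pendant --rows '{"offsets": [[0,0,0,0,0,0],[0,0,0,0,0,0],[0,0,0,0,0,0],[0,0,0,0,0,0]]}' --aperture 0.085

```text
clock: 34.6
tcp_pos: [0.4255, 0.2619, 0.0594]
orientation: [0.0, 0.707, 0.707, -0.0]
wrist_force: [-0.1, 0.5, 0.0]
finger_gap: 0.0849
grip_force: 0.0
```

>>> pendant --rows '{"offsets": [[0,0,-0.01,0,0,0],[0,0,-0.04,0,0,0],[0,0,-0.09,0,0,0],[0,0,-0.14,0,0,0],[0,0,-0.16,0,0,0]]}'

```text
clock: 35.22
tcp_pos: [0.4268, 0.2625, 0.2236]
orientation: [0.001, 0.707, 0.707, 0.003]
wrist_force: [-1.2, 0.1, 0.2]
finger_gap: 0.085
grip_force: 0.0
```

>>> pendant --rows '{"offsets": [[-0.02,0,0,0,0,0],[-0.06,0,0,0,0,0],[-0.11,0,0,0,0,0],[-0.16,0,0,0,0,0],[-0.21,0,0,0,0,0],[-0.25,0,0,0,0,0],[-0.26,0,0,0,0,0],[-0.26,0,0,0,0,0]]}'

```text
clock: 36.22
tcp_pos: [0.4252, 0.0017, 0.2199]
orientation: [0.0, 0.708, 0.706, 0.0]
wrist_force: [0.5, 1.1, -0.2]
finger_gap: 0.0849
grip_force: 0.0
```

Run:
```python
from h import *;from workcell import env, optics, order, get_state
for n in("top","side"):
    c=optics.read_camera(n);im=c["image"].copy()
    for x,y in((.619,.1242),(.4255,.2615),(.4294,-.2888)):
      for z,r in((.063,.027),(.01,.058)):
        cv2.polylines(im,[proj(c,np.c_[x+r*np.cos(T),y+r*np.sin(T),0*T+z]).round().astype(np.int32)],True,(255,255,0))
    cv2.imwrite(f"pics/{n}5.png",im[:,:,::-1])
```

```text
(no output)
```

View pics/top5.png

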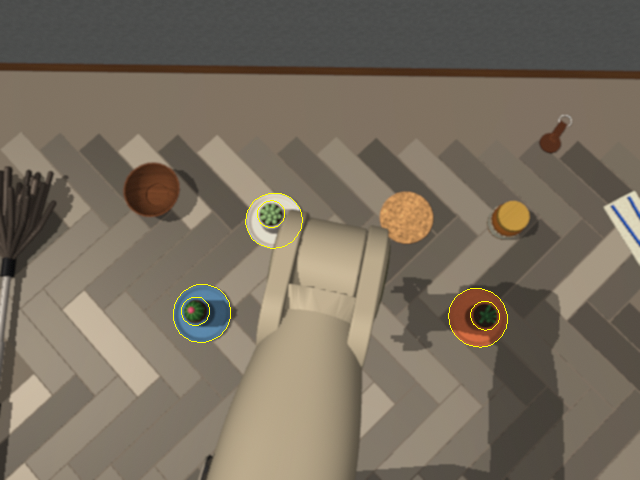

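View pics/side5.png

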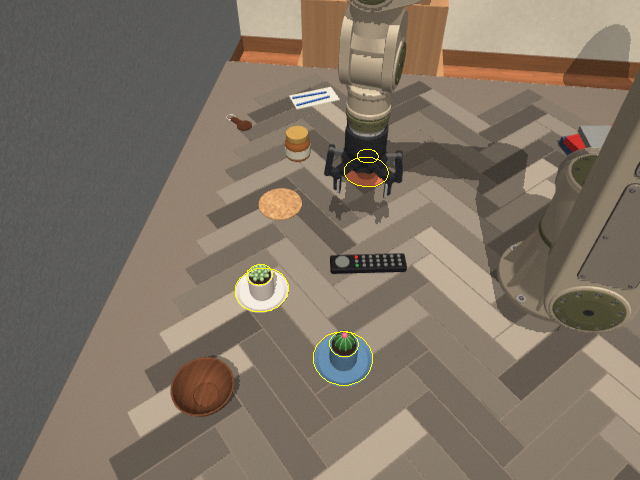

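Top view: all three pots sit inside their centred outlines: white (271,215), blue (196,312), terracotta (485,315). The side view shows white and blue upright, though the gripper hides terracotta there. The bowl, jar and remote are where they started.

```bash
python3 -c "
from workcell import env, optics, order, get_state;print(order.hand_in())"
```

```text
the job is handed in; nothing more can be done
None
```

I moved all three pots to the saucers of their own colour, centred to within about 2 mm, left the remote, jar and bowl untouched, and handed in the job at about 36 s; it returned no verdict.

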